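# Pry the spring clip off the cam lock's pivot

## Task

Take the hooked pick by its handle, put the hook into the pull eye of the horseshoe spring clip on the cam lock's pivot, and pull the clip out of its groove until it is right clear of the pivot. Leave the clip lying on the lock's flat top and lay the pick back down on the table. Do not touch the clip with the gripper, and leave the straight scriber where it lies.

Things in the scene. Friction and masses are not known exactly. Their poses are not given: they have to be found in the camera images.
- pick: Hooked pick, 90 g, lying hook down. Boxwood handle 80 long, 18 wide, 30 high, x -150 to -70 mm (middle -110), flat underside level with the tip; brass ferrule; 6 mm steel shank, axis 24 mm up, bending straight down at its front end. Origin: bottom of the hook tip (on the table at the start). x forward from handle to hook, z up. The scriber is slimmer and straight.
- clip: Steel horseshoe spring clip, 49 g, 6 thick, 40 wide. Origin: ring centre, underside; on the pivot axis while seated. x out of the open mouth, z up. Arms end x +14; behind the ring a square pull eye, hole x -39 to -17, y -11 to 11 mm (middle x -28), rear edge x -44. Comes off only pulled level along its -x: arms spring open, peak 4 to 10 N, and let go after some 10 mm; clear at 26 mm.
- lock: Fixed cam lock: steel block, flat top 34 mm up, x -90 to 45, y -40 to 40 mm; behind it (x over 50) the baseboard section, 45 mm high; lever to +y, 120 long, 22 up. Origin: pivot axis at table height; x towards the baseboard, z up. Pivot: post 20 mm across, cap 30 across, top 48.5 up; the clip lies on the block's top round the post, under the cap, eye on the -x side.
- scriber: Straight scriber, a bystander: slim boxwood handle 120 long, 12 wide, 12 high, x -180 to -60 mm, lying on the table, thin straight steel point. Origin: below the point's end at table height; x forward along the point.
Things that resemble listed ones, but are neither listed nor needed, are in the scene too. Of the things like the pick, leave any that is turquoise; of the rest the larger one is meant.

How it is judged:
By the outcome, as a careful person would: the job done as asked, in the order asked, and still so for the second after the job is handed in, with the robot touching nothing.
It also fails if it takes over 56 s, if anything falls off the work surface, if the arm or the gripper's body presses on something with over 40 N, if the wrist force passes 120 N, or if a joint passes its speed limit or range.

## Robot

A 7-joint arm with a two-finger parallel gripper is mounted at the origin on the work surface. World frame = base frame: x ahead of the robot, y to its left, z up, the work surface at z = 0. Lengths are in m, angles in rad, forces in N, time in s.
With the tool pointing down it reaches from about 0.4 to 0.9 m from the base axis. Payload 5.6 kg.
Tool frame: the origin (TCP) lies midway between the tips of the shut fingers; the grasp point (between the pads) lies 19 mm behind it; z points along the fingers, y is the line along which they close (so a half turn about z gives the same grasp; the last joint's range is limited). The gripper opens to 92 mm and grips with 3 to 60 N. Pads are 20 mm wide; open, the fingers measure 128 mm over their backs; the gripper's body (75 mm by 189 mm) begins 69 mm behind the grasp point.
Start: joints at [-1.325, 0.468, -0.012, 1.603, 0.006, 1.071, -0.056], TCP at [0.185, 0.623, 0.215] pointing down, gripper open.
Joint ranges: [-2.53, 2.53], [-0.31, 2.02], [-1.57, 1.55], [0.28, 2.44], [-1.29, 4.43], [0.15, 1.84], [-2.92, 2.92]. Speed limits (rad/s): [2.57, 2.57, 3.14, 3.14, 3.14, 3.14, 3.14].

## Interface

Orientations are given as a 3x3 rotation matrix whose columns are the frame's x, y, z axes.
In Python, from station import env, effector, solver, viewer, workorder, search_frame, tip_of gives the robot as it stands. Calls block until the motion is done:
- env.reach(position, orientation): joint-space move of the TCP to a pose.
- env.movel(position, frame=None, rate=0.15): straight line of the TCP; frame=None keeps the orientation; rate is the mean speed in m/s.
- env.goto_joints(angles): joint-space move.
- effector.release() and effector.grasp(squeeze=None): open the fingers fully, or close them until they stop; squeeze is the grip in N (None keeps the last).
- env.pause(seconds).
- solver.inverse_kinematics(position, orientation): joint angles nearest the present ones, or None.
- env.sense(): the state.
- viewer.read_camera(name): name is "scene" or "top" or "wrist"; returns (picture, depth): 400x640x3 uint8, red, green, blue; 400x640 float32, m along the optical axis (not along the pixel's ray), 0 where there is no reading.
- viewer.camera_info(name): a dict with "intrinsics" (3x3 intrinsics, pixels), "eye" and "rotation" of the camera in the world; the wrist camera has in their place "T_tool_cam" (4x4, takes a point from camera to tool coordinates, whose origin is the TCP and whose axes are the flange's). Camera axes: x right, y up, looking along -z (the intrinsics and any distortion apply to the point x, -y, -z); pixel columns grow to the right and rows downward; lengths in m; the calibration is good to about 2 mm. A picture is of the moment at which its call begins: read the wrist's pose just before it. camera_info takes no time and is no camera call.
A pose or a line that the arm cannot do raises env.PlanningError and nothing moves.
- workorder.finish_job(): hands the job in; it is judged then, once.
Trained networks look in the newest picture that a camera, given by its name, has taken for a name from the list of things; names that differ only in an ending like _2 or _b are one class to them, and where a whole thing is asked for, a point or a joint stands for the part that bears it (a point fixed in the world has none). Each returns a list of dicts, best first, with "score" (0 to 1); they miss things now and then, are a little off and sometimes report something else, mostly with a low value. They report only what shows in the picture. A call takes as long as a camera call. They do not tell look-alikes from the thing itself.
- search_frame(camera, name): "at" ([x, y, z] in m, in world coordinates, good to about 4 mm: the middle of the surface that is visible of it).
- tip_of(camera, name): "at" ([x, y, z] in m, in world coordinates, good to about 4 mm: a listed point, or the origin of a listed thing).
The state is a dict: "t": time; "joint_positions": joint angles; "joint_velocities": joint speeds; "tau": joint torques, N m; "ee_pos": TCP position; "tcp_rot": TCP orientation; "wrist_force": force on the tool from outside, world axes, zero at the start; "moment": the same for the moment, N m; "gripper_width": finger opening in m; "grasp_force": force on a finger pad.
Only numpy, scipy, OpenCV 4.12 (cv2) and the standard library are available. Lean on these libraries where they do the work, as an engineer would, in place of code of your own. Each camera call takes 0.05 s, during which the arm holds its last target. There are 200 camera calls.

## Working session

There is one attempt and no reset: what is moved stays moved. The work goes in short steps, each a Python script; the robot and the scene stay as the last script left them, time stands still between calls to the robot, and variables do not carry over. Pictures are saved under pics/ and viewed, at most 10 in all, crops included, and the job is handed in when it is done.

```bash
ls; mkdir -p pics; cat > h.py <<'E'
import numpy as np, cv2
from station import env, effector, solver, viewer, workorder, search_frame, tip_of
np.set_printoptions(precision=4,suppress=True)
def cam(name):
    s=env.sense(); img,d=viewer.read_camera(name); ci=viewer.camera_info(name)
    if 'eye' in ci: R,e=np.array(ci['rotation']),np.array(ci['eye'])
    else:
        T=np.array(ci['T_tool_cam']); Rt=np.array(s['tcp_rot']); R=Rt@T[:3,:3]; e=np.array(s['ee_pos'])+Rt@T[:3,3]
    return img,d,ci,R,e
def cloud(d,ci,R,e):
    K=np.array(ci['intrinsics']); v,u=np.mgrid[:d.shape[0],:d.shape[1]]
    p=np.stack([(u-K[0,2])/K[0,0]*d,-(v-K[1,2])/K[1,1]*d,-d],-1)
    return p@R.T+e
def proj(P,ci,R,e):
    K=np.array(ci['intrinsics']); q=(np.atleast_2d(P)-e)@R
    return np.stack([K[0,0]*q[:,0]/-q[:,2]+K[0,2],K[1,1]*-q[:,1]/-q[:,2]+K[1,2]],-1)
def save(n,img): cv2.imwrite('pics/'+n,cv2.cvtColor(img,cv2.COLOR_RGB2BGR))
E
python3 - <<'E'
from h import *
for c in ('top','scene'):
    img,d,ci,R,e=cam(c); save(c+'0.png',img)
    print(c,{k:v for k,v in ci.items()})
    np.savez(c+'0.npz',img=img,d=d,R=R,e=e,K=ci['intrinsics'])
    for n in ('pick','clip','lock','scriber'):
        for f in (search_frame,tip_of):
            for r in f(c,n): print(n,f.__name__,r.get('score'),np.array(r['at']),proj(r['at'],ci,R,e)[0])
print(env.sense()['t'])
E
```

```text
pics
top {'intrinsics': array([[365.0137,   0.    , 321.6997],
       [  0.    , 365.0137, 201.0079],
       [  0.    ,   0.    ,   1.    ]]), 'eye': array([0.4824, 0.0545, 0.761 ]), 'rotation': array([[-0.0101,  0.9936, -0.1121],
       [-0.9997, -0.0125, -0.0209],
       [-0.0221,  0.1119,  0.9935]])}
pick call 0.97 [ 0.4928 -0.0588  0.0334] [387.058  236.2228]
pick call 0.67 [0.579  0.3099 0.0179] [205.6306 196.3185]
pick call 0.76 [ 0.4376 -0.1367  0.007 ] [424.4035 263.3759]
pick call 0.74 [0.5586 0.2239 0.0016] [248.674  206.4023]
pick call 0.74 [ 0.6214  0.3723 -0.0002] [179.9521 178.0235]
clip call 0.66 [0.6333 0.0566 0.0416] [327.8149 166.3563]
clip call 0.6 [0.6496 0.0519 0.0356] [330.0554 159.0234]
lock call 0.82 [0.7756 0.0432 0.0464] [333.5534  97.0175]
lock call 0.55 [ 0.6523  0.0562 -0.001 ] [328.0061 161.7009]
scriber call 0.66 [ 0.4475 -0.217   0.0123] [465.0184 258.1878]
scriber call 0.67 [ 0.5574 -0.2352  0.0021] [469.191  204.2579]
scriber call 0.51 [0.6507 0.0511 0.0389] [330.4463 158.1126]
scene {'intrinsics': array([[418.0916,   0.    , 317.4762],
       [  0. 
[... 247 characters left out ...]
.5042 -0.0518  0.0301] [295.9299 169.8021]
pick call 0.8 [0.5842 0.3138 0.026 ] [396.8775 267.2674]
pick call 0.65 [0.4756 0.2379 0.0322] [393.5658 217.565 ]
pick call 0.8 [0.6189 0.3734 0.0013] [409.5331 297.0302]
pick call 0.78 [0.5611 0.222  0.0023] [368.3153 243.9376]
pick call 0.51 [ 0.4409 -0.1328  0.0031] [287.9024 148.1557]
clip call 0.74 [0.6326 0.0624 0.0381] [299.7337 223.0621]
clip call 0.57 [0.6489 0.0539 0.0326] [292.9976 226.9496]
lock call 0.95 [0.8178 0.0581 0.0465] [247.4246 276.7553]
lock call 0.94 [ 0.6525  0.0588 -0.0014] [294.1778 235.6476]
scriber call 0.64 [ 0.4581 -0.2137  0.0109] [262.458  137.1333]
scriber call 0.56 [ 0.5581 -0.2343 -0.002 ] [234.3979 157.9211]
0.9
```

View pics/top0.png

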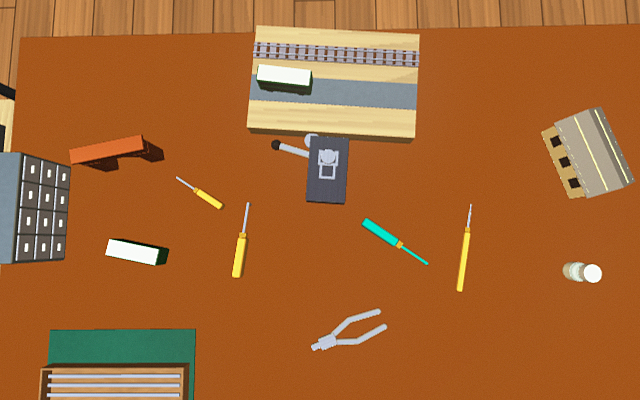

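View pics/scene0.png

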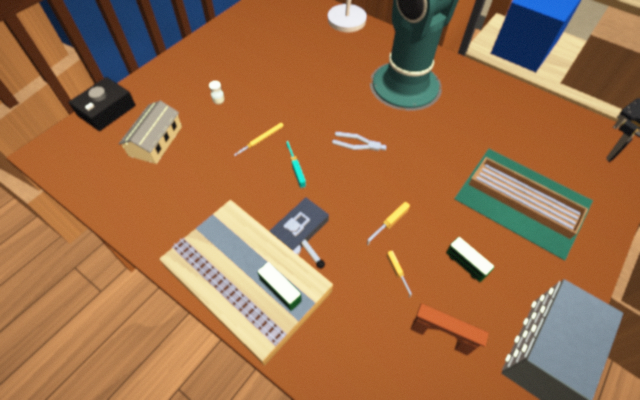

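Candidates for the pick in the top picture are the yellow tool at (240,250) with its tip at (248,204), the smaller yellow one at (207,198), the turquoise one at (382,233) and the scriber at (464,258). By the description (not turquoise, the larger of the rest) I choose (240,250). The lock is at (327,165), with the clip's eye at (327,171) towards the robot.

```bash
python3 - <<'E'
from h import *
z=np.load('top0.npz'); img,d=z['img'],z['d']; ci={'intrinsics':z['K']}
P=cloud(d,ci,z['R'],z['e'])
hsv=cv2.cvtColor(img,cv2.COLOR_RGB2HSV)
def rect(m,name):
    p=P[m]; 
    (c,s,a)=cv2.minAreaRect((p[:,:2]*1000).astype(np.float32)); print(name,len(p),np.array(c),s,a,'z',np.percentile(p[:,2],[5,50,95]))
def win(u0,u1,v0,v1):
    w=np.zeros(d.shape,bool); w[v0:v1,u0:u1]=1; return w
Z=P[...,2]
yel=(hsv[...,0]>20)&(hsv[...,0]<35)&(hsv[...,1]>120)
rect(win(225,252,225,285)&yel&(Z>.02),'pick');rect(win(225,262,190,285)&(Z>.012),'pick all')
rect(win(190,225,180,212)&yel,'small');rect(win(450,475,220,295)&yel,'scriber')
rect(win(300,352,135,208)&(Z>.029)&(Z<.038),'blocktop')
rect(win(300,352,135,208)&(Z>.0455)&(Z<.053),'cap')
rect(win(300,352,155,208)&(Z>.0375)&(Z<.043),'clip')
w=win(248-12,248+12,195,235)
for v in range(200,234,3):
    r=P[v,236:256]; k=np.argmax(r[:,2]); print(v,236+k,r[k])
a=cv2.resize(img[130:290,220:360],None,fx=4.2,fy=3.7,interpolation=cv2.INTER_CUBIC); save('crop1.png',a)
E
```

```text
pick 316 [485.5443 163.9579] (79.76901245117188, 204.0527801513672) 19.687240600585938 z [0.0277 0.0299 0.0322]
pick all 569 [458.2953 169.9274] (185.72613525390625, 145.4461212158203) 63.708343505859375 z [0.0178 0.029  0.0324]
small 169 [530.0568 196.8028] (299.46820068359375, 21.562387466430664) 67.35758209228516 z [0.0204 0.0227 0.0248]
scriber 332 [491.2652 -98.0812] (278.1859436035156, 126.50515747070312) 68.88650512695312 z [0.0099 0.0121 0.0141]
blocktop 2244 [632.9664  65.3503] (101.92874145507812, 140.91098022460938) 84.8685073852539 z [0.0318 0.0343 0.0364]
cap 170 [651.1668  55.9683] (27.89191436767578, 28.268510818481445) 89.35565185546875 z [0.047  0.0489 0.051 ]
clip 204 [612.9985  55.2672] (64.7677001953125, 93.07830047607422) 73.49695587158203 z [0.0381 0.0402 0.042 ]
200 248 [0.5721 0.2254 0.002 ]
203 247 [0.563  0.2218 0.0269]
206 247 [0.5568 0.2213 0.0286]
209 248 [0.5508 0.2195 0.027 ]
212 246 [0.5447 0.2234 0.0274]
215 247 [0.4824 0.0545 0.761 ]
218 245 [0.5325 0.2252 0.0277]
221 245 [0.5263 0.2248 0.0294]
224 243 [0.5204 0.229  0.0281]
227 244 [0.5144 0.227  0.0279]
230 242 [0.5084 0.2308 0.0287]
233 241 [0.5023 0.2322 0.0306]
```

View pics/crop1.png

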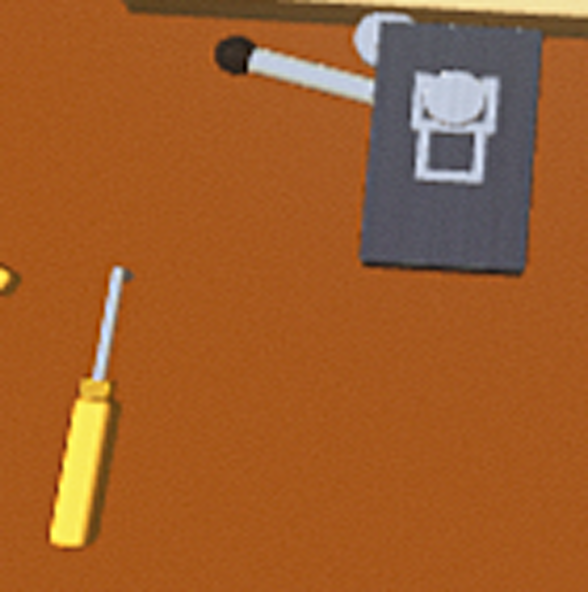

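```bash
cat >> h.py <<'E'
def rect(P,m,name):
    p=P[m]; c,s,_=r=cv2.minAreaRect((p[:,:2]*1000).astype(np.float32)); b=cv2.boxPoints(r)
    e1,e2=b[1]-b[0],b[2]-b[1]; L=e1 if np.hypot(*e1)>np.hypot(*e2) else e2
    a=np.degrees(np.arctan2(L[1],L[0])); print(name,len(p),np.array(c),np.sort(s),'longaxis',(a+90)%180-90,'z',np.percentile(p[:,2],[5,50,95]))
    return np.array(c)/1000,(a+90)%180-90
def win(u0,u1,v0,v1):
    w=np.zeros((400,640),bool); w[max(v0,0):v1,max(u0,0):u1]=1; return w
def down(h): c,s=np.cos(h),np.sin(h); return np.array([[c,s,0],[s,-c,0],[0,0,-1.]])
E
python3 - <<'E'
from h import *
z=np.load('top0.npz'); img,d=z['img'],z['d']; ci={'intrinsics':z['K']}
P=cloud(d,ci,z['R'],z['e']); Z=P[...,2]; ok=d>0
hsv=cv2.cvtColor(img,cv2.COLOR_RGB2HSV); yel=(hsv[...,0]>20)&(hsv[...,0]<35)&(hsv[...,1]>120)
rect(P,ok&win(225,252,225,285)&yel&(Z>.02),'pick');rect(P,ok&win(225,262,190,285)&(Z>.012),'pick all')
rect(P,ok&win(190,225,180,212)&yel,'small');rect(P,ok&win(450,475,220,295)&yel,'scriber')
rect(P,ok&win(300,352,135,208)&(Z>.029)&(Z<.038),'blocktop')
rect(P,ok&win(300,352,135,208)&(Z>.0455)&(Z<.053),'cap')
rect(P,ok&win(300,352,155,208)&(Z>.0375)&(Z<.043),'clip')
s=env.sense();print(s['tcp_rot'],s['ee_pos'],s['gripper_width']); print(viewer.camera_info('wrist'))
for h in (-.16,-.16+np.pi,0,np.pi,-.1):
    for p in ([.455,.241,.005],[.455,.241,.2],[.51,.05,.05],[.51,.05,.2]): print(h,p,solver.inverse_kinematics(p,down(h)))
E
```

```text
pick 315 [459.2256 236.9128] [15.7981 88.1688] longaxis -8.091888 z [0.0277 0.0299 0.032 ]
pick all 551 [489.3488 231.9905] [ 18.7151 150.5235] longaxis -7.666092 z [0.0177 0.0289 0.0316]
small 168 [575.59   305.5294] [11.5292 66.0168] longaxis 56.229218 z [0.0204 0.0227 0.0247]
scriber 329 [ 446.5657 -214.0252] [ 10.9632 129.0985] longaxis -10.39212 z [0.0099 0.0121 0.0141]
blocktop 2244 [632.9664  65.3503] [101.9287 140.911 ] longaxis -5.1314926 z [0.0318 0.0343 0.0364]
cap 170 [651.1668  55.9683] [27.8919 28.2685] longaxis -0.64434814 z [0.047  0.0489 0.051 ]
clip 204 [612.9985  55.2672] [64.7677 93.0783] longaxis -16.503036 z [0.0381 0.0402 0.042 ]
[[-0.9586  0.2848  0.    ]
 [ 0.2848  0.9586  0.    ]
 [-0.      0.     -1.    ]] [0.1851 0.6231 0.2146] 0.09157870924369868
{'intrinsics': array([[340.6198,   0.    , 325.3765],
       [  0.    , 340.6198, 198.8087],
       [  0.    ,   0.    ,   1.    ]]), 'T_tool_cam': array([[-0.0004,  0.9647,  0.2634,  0.0735],
       [ 1.    ,  0.0003,  0.0002, -0.0008],
       [ 0.0001,  0.2634, -0.9647, -0.1691],
       [ 0.    ,  0.    ,  0.  
[... 1066 characters left out ...]
9793 [0.455, 0.241, 0.005] [-0.603   0.5664  0.0626  2.0594 -0.0679  0.5176  1.0797]
3.141592653589793 [0.455, 0.241, 0.2] [-0.6758  0.2547  0.1447  1.9537 -0.0451  0.9363  1.0618]
3.141592653589793 [0.51, 0.05, 0.05] [-0.3466  0.4856  0.2251  2.0633 -0.1826  0.611   1.574 ]
3.141592653589793 [0.51, 0.05, 0.2] [-0.5212  0.2572  0.4208  1.9736 -0.1294  0.9364  1.535 ]
-0.1 [0.455, 0.241, 0.005] [-0.9814  0.6248  0.5398  2.0838 -0.5785  0.5822 -1.7005]
-0.1 [0.455, 0.241, 0.2] [-1.1274  0.2893  0.6881  1.9804 -0.2251  0.9473 -1.998 ]
-0.1 [0.51, 0.05, 0.05] [-0.7044  0.5654  0.6838  2.0853 -0.5678  0.6808 -1.3123]
-0.1 [0.51, 0.05, 0.2] [-0.8716  0.3177  0.8586  1.9924 -0.2932  0.9582 -1.5373]
```

```bash
python3 - <<'E'
from h import *
env.reach([.457,.237,.12],down(-.138))
img,d,ci,R,e=cam('wrist'); save('w1.png',img); P=cloud(d,ci,R,e); Z=P[...,2]; ok=d>0
np.savez('w1.npz',img=img,d=d,R=R,e=e,K=ci['intrinsics'])
for f in (search_frame,tip_of):
    for r in f('wrist','pick'): print(r['score'],np.array(r['at']),proj(r['at'],ci,R,e)[0])
hsv=cv2.cvtColor(img,cv2.COLOR_RGB2HSV); yel=(hsv[...,0]>20)&(hsv[...,0]<35)&(hsv[...,1]>120)
near=np.hypot(P[...,0]-.47,P[...,1]-.235)<.12
rect(P,ok&yel&near&(Z>.02),'handle'); rect(P,ok&near&(Z>.012)&(Z<.04),'all')
q=proj([[.457,.237,.03],[.566,.2215,0]],ci,R,e); print(q)
print(env.sense()['t'],env.sense()['ee_pos'])
E
```

```text
0.96 [0.4749 0.2334 0.0289] [326.9767 180.3345]
0.79 [ 0.5179 -0.0106  0.011 ] [632.4272  79.4883]
0.58 [0.5758 0.3094 0.0236] [204.5847  57.9842]
0.86 [0.5614 0.2206 0.0001] [328.1477  64.9346]
0.58 [ 0.6197  0.3682 -0.0019] [128.3352  12.9882]
handle 714 [494.904 266.571] [ 87.5323 154.313 ] longaxis 47.145706 z [0.0213 0.0285 0.229 ]
all 3801 [495.4384 265.3958] [ 86.6299 156.1195] longaxis -3.6938095 z [0.0205 0.0276 0.0297]
[[325.5188 203.1522]
 [326.2428  58.9617]]
2.8083 [0.4568 0.2378 0.12  ]
```

View pics/w1.png

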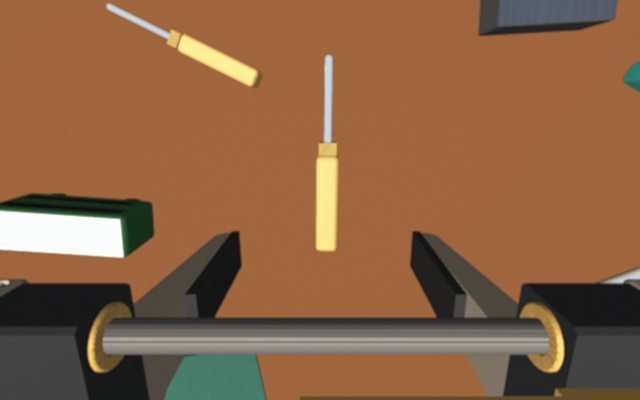

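The picture shows the yellow pick in the middle: handle at (327,157–250), ferrule at (327,150), shank end at (328,58). The smaller look-alike is at (220,60) and stays put. The projected pick pose agrees with the picture.

```bash
python3 - <<'E'
from h import *
h=-.146
env.movel([.457,.2375,.05],down(h),rate=.12)
env.movel([.457,.2375,.004],rate=.06)
effector.grasp(45); s=env.sense(); print(s['gripper_width'],s['grasp_force'],s['wrist_force'],s['t'])
env.movel([.457,.2375,.13],rate=.15)
s=env.sense(); print(s['gripper_width'],s['grasp_force'],s['wrist_force'],s['t'])
# hover with the hook behind the lock's eye
env.reach([.45,.055,.13],down(-.06))
img,d,ci,R,e=cam('wrist'); save('w2.png',img); np.savez('w2.npz',img=img,d=d,R=R,e=e,K=ci['intrinsics'])
for n in ('clip','lock','pick'):
  for f in (search_frame,tip_of):
    for r in f('wrist',n): print(n,r['score'],np.array(r['at']),proj(r['at'],ci,R,e)[0])
print(env.sense()['t'],env.sense()['ee_pos'])
E
```

```text
0.0173469270210297 44.9999463558197 [-0.8812  0.7072  0.0629] 5.5667
0.01780559831754522 44.9994295835495 [ 0.1594  0.4636 -1.4288] 6.5583
lock 0.63 [0.5781 0.0639 0.0348] [302.0648  28.5183]
pick 0.86 [ 0.495  -0.0479  0.0302] [453.8564 137.1528]
pick 0.79 [0.5637 0.2824 0.0214] [20.3218 71.6104]
pick 0.77 [ 0.4378 -0.1344  0.0046] [538.2637 193.5006]
pick 0.68 [0.5568 0.0495 0.1231] [323.597   35.2305]
7.6667 [0.4501 0.0558 0.1299]
```

View pics/w2.png

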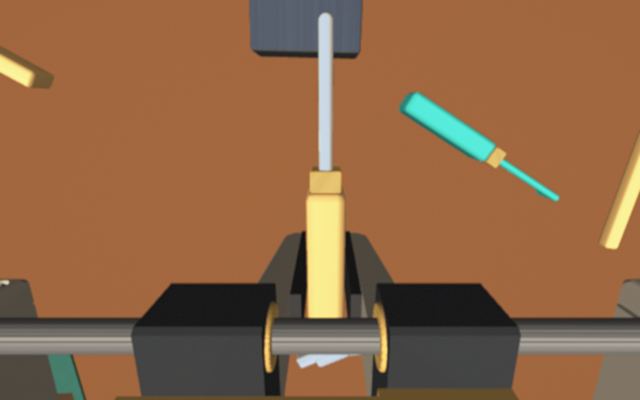

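The pick is held square (17.8 mm, handle at (326,255), bend at (325,18)); the lock is only partly in view. Next I look from closer, offset to the side so the shank doesn't cover the clip.

```bash
python3 - <<'E'
from h import *
env.reach([.545,.115,.13],down(-.06))
img,d,ci,R,e=cam('wrist'); save('w3.png',img); np.savez('w3.npz',img=img,d=d,R=R,e=e,K=ci['intrinsics'])
for n in ('clip','lock','pick'):
  for f in (search_frame,tip_of):
    for r in f('wrist',n): print(n,r['score'],np.array(r['at']),proj(r['at'],ci,R,e)[0])
print(env.sense()['t'],env.sense()['ee_pos'])
P=cloud(d,ci,R,e); Z=P[...,2]; ok=d>0
u=np.arange(640)[None]>345
n=ok&u&(np.abs(P[...,1]-.055)<.06)&(np.abs(P[...,0]-.63)<.09)
rect(P,n&(Z>.0465)&(Z<.052),'cap'); rect(P,n&(Z>.0375)&(Z<.043),'clip'); rect(P,n&(Z>.030)&(Z<.0425),'block')
save('w3z.png',cv2.applyColorMap(np.uint8(np.clip((Z-.025)/.03,0,1)*255),cv2.COLORMAP_JET))
z=np.load('w2.npz'); ci2={'intrinsics':z['K']}; P2=cloud(z['d'],ci2,z['R'],z['e'])
for v in (12,16,20,30,60,100,140):
    k=[i for i in range(312,340) if P2[v,i,2]>.1 and z['d'][v,i]>0]; print(v,k[:1],k[-1:],P2[v,k].mean(0) if k else '')
E
```

```text
clip 0.84 [0.6409 0.063  0.0407] [389.0291  70.1731]
lock 0.92 [0.6388 0.0659 0.0343] [383.4971  74.3414]
pick 0.95 [ 0.5001 -0.0485  0.0315] [521.2805 240.5827]
pick 0.86 [0.5808 0.3048 0.0215] [ 91.2403 168.6945]
pick 0.74 [0.5746 0.1132 0.1519] [323.6937 209.3442]
pick 0.94 [ 0.4392 -0.1345  0.0018] [587.6943 282.2806]
pick 0.76 [ 0.6189  0.3715 -0.0012] [ 21.3387 124.835 ]
pick 0.58 [0.65   0.1078 0.1255] [325.6191  37.5081]
8.5417 [0.5446 0.1147 0.1303]
cap 1388 [652.9046  55.5716] [28.67   28.9924] longaxis -49.74398 z [0.0467 0.0476 0.0487]
clip 1770 [638.3513  56.7121] [40.332  58.1457] longaxis -4.7567444 z [0.0379 0.039  0.0402]
block 16200 [625.0371  55.7941] [ 78.2809 125.133 ] longaxis -3.473053 z [0.0319 0.0331 0.039 ]
12 [325] [326] [0.5605 0.0484 0.1489]
16 [320] [331] [0.5586 0.0485 0.151 ]
20 [319] [332] [0.5571 0.0486 0.1511]
30 [319] [332] [0.5535 0.0488 0.1513]
60 [319] [332] [0.5426 0.0495 0.1507]
100 [319] [332] [0.527  0.0504 0.1514]
140 [319] [332] [0.5105 0.0514 0.1508]
```

View pics/w3.png

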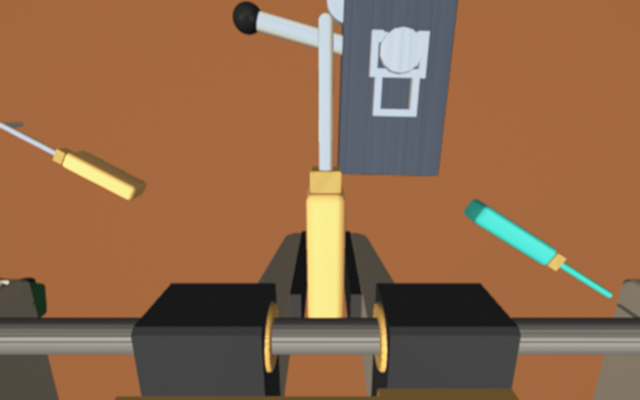

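```bash
cat >> h.py <<'E'
HC=np.radians(-4.5); O=np.array([.6532,.0555])
def tcp(x,z,y=.0008,h=None,fwd=.1085):
    h=HC if h is None else h; c,s=np.cos(h),np.sin(h); l=np.array([x-fwd,y]); return [*(O+np.array([[c,-s],[s,c]])@l),z]
E
python3 - <<'E'
from h import *
z=np.load('w3.npz'); ci={'intrinsics':z['K']}; d=z['d']; P=cloud(d,ci,z['R'],z['e']); Z=P[...,2]; ok=d>0
n=ok&(np.arange(640)[None]>335)&(np.abs(P[...,1]-.055)<.06)&(Z>.030)&(Z<.036)
p=P[n]; L=[];Rr=[]
for x in np.arange(.575,.68,.004):
    y=p[np.abs(p[:,0]-x)<.002][:,1]
    if len(y)>20: L.append((x,y.max())); Rr.append((x,y.min()))
L,Rr=np.array(L),np.array(Rr); print('edges deg',[np.degrees(np.arctan(np.polyfit(a[:,0],a[:,1],1)[0])) for a in (L,Rr)])
q=P[ok&(np.arange(640)[None]>345)&(np.abs(P[...,1]-.055)<.03)&(Z>.0375)&(Z<.043)&(P[...,0]<.634)]
q=q[:,:2]; 
for s,f in (('left',np.max),('right',np.min)):
    xs=np.arange(.613,.632,.002); ys=[f(q[np.abs(q[:,0]-x)<.001][:,1]) for x in xs]; print(s,np.degrees(np.arctan(np.polyfit(xs,ys,1)[0])),ys[0],ys[-1])
env.reach(tcp(-28,.11) if 0 else tcp(-.028,.11),down(HC)); env.movel(tcp(-.028,.065),rate=.1)
img,d,ci,R,e=cam('wrist'); save('w4.png',cv2.resize(img[:200,200:450],None,fx=3,fy=3,interpolation=cv2.INTER_CUBIC))
P=cloud(d,ci,R,e); Z=P[...,2]; np.savez('w4.npz',img=img,d=d,R=R,e=e,K=ci['intrinsics'])
hp=proj([*(np.array(env.sense()['ee_pos'])[:2]+.1085*np.array([np.cos(HC),np.sin(HC)])),.0605],ci,R,e); print('hook tip px',hp, env.sense()['ee_pos'],env.sense()['t'],env.sense()['wrist_force'])
for v in (0,4,8,12,16,20,30,50,80):
    k=[i for i in range(305,345) if Z[v,i]>.075 and d[v,i]>0]; print(v,k[:1],k[-1:],P[v,k].mean(0) if k else '')
E
```

```text
edges deg [np.float64(-4.705335295313112), np.float64(-4.732679020397995)]
left -4.315749058001311 0.07497869166255647 0.0737609357711696
right -5.245401406277987 0.04313362755939047 0.0416019137356185
hook tip px [[323.2121  29.9385]] [0.5177 0.067  0.0653] 9.5417 [-0.4463 -0.7829 -2.4397]
0 [] [] 
4 [] [] 
8 [] [] 
12 [] [] 
16 [320] [331] [0.6258 0.0575 0.0863]
20 [319] [332] [0.6243 0.0576 0.0863]
30 [319] [332] [0.6208 0.0579 0.0863]
50 [319] [332] [0.6134 0.0585 0.0867]
80 [319] [332] [0.6021 0.0594 0.0865]
```

View pics/w4.png

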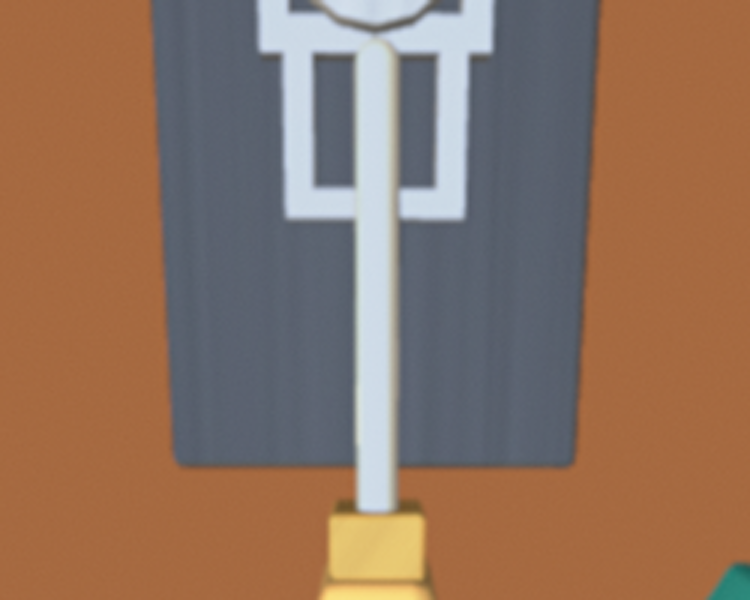

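The crop shows the shank laterally centred on the eye (eye hole at (315–437, 50–187)), with the bend near the eye's front because of parallax; the depth puts the hook axis at clip x of about -29 mm. Next is a guarded descent.

```bash
sed -i 's/radians(-4.5)/radians(-4.72)/' h.py; python3 - <<'E'
from h import *
env.movel(tcp(-.028,.046),down(HC),rate=.08); f0=np.array(env.sense()['wrist_force']); print(f0)
z=.046
while z>.0385:
    z-=.0008; env.movel(tcp(-.028,z),rate=.02); s=env.sense(); df=np.array(s['wrist_force'])-f0
    print(round(z,4),s['ee_pos'][2],df)
    if df[2]>2: break
    if z<.0395: break
if df[2]>2: z+=.0008; env.movel(tcp(-.028,z),rate=.02)
s=env.sense(); print(z,s['wrist_force'],s['t'])
img,d,ci,R,e=cam('wrist'); save('w5.png',img); P=cloud(d,ci,R,e)
for v in (12,16,20,30,80): k=[i for i in range(305,345) if P[v,i,2]>.052 and d[v,i]>0 and P[v,i,0]<.635]; print(v,k[:1],k[-1:],P[v,k].mean(0) if k else '')
E
```

```text
[ 0.111   0.3541 -1.5354]
0.0452 0.045390392347833944 [ 0.5699 -0.2373  0.4495]
0.0444 0.04445781030430189 [-0.0955 -0.3355  0.6876]
0.0436 0.043562580281654016 [ 0.5044 -0.4848  0.743 ]
0.0428 0.042745679845670154 [-0.0777  0.2403 -0.2191]
0.042 0.041945017371575855 [ 0.3267 -0.1409 -0.2038]
0.0412 0.04115011544021109 [-0.0907 -0.7563  0.1263]
0.0404 0.04036822199157479 [-0.3772  0.4984  0.079 ]
0.0396 0.03954331729040271 [-0.2117 -0.8154  1.8073]
0.0388 0.038762625827345354 [-0.2628 -0.6429  1.3536]
0.03879999999999998 [-0.1518 -0.2888 -0.1817] 12.1833
12 [] [] 
16 [320] [331] [0.6254 0.0575 0.0603]
20 [319] [332] [0.624  0.0577 0.0602]
30 [319] [332] [0.6204 0.058  0.0604]
80 [319] [332] [0.6017 0.0595 0.0601]
```

```bash
python3 - <<'E'
from h import *
env.movel(tcp(-.028,.0393),down(HC),rate=.02)
for x in np.arange(-.032,-.0701,-.004):
    env.movel(tcp(x,.0393),rate=.03); s=env.sense(); print(round(x,4),s['ee_pos'],s['wrist_force'],s['gripper_width'])
    if np.linalg.norm(s['wrist_force'])>30: break
print(s['t'])
img,d,ci,R,e=cam('wrist'); save('w6.png',img); np.savez('w6.npz',img=img,d=d,R=R,e=e,K=ci['intrinsics'])
E
```

```text
-0.032 [0.5129 0.0679 0.0393] [-0.6698  0.9578 -1.4836] 0.017891308631778714
-0.036 [0.5092 0.0682 0.0394] [-0.0865 -0.3821 -0.9237] 0.017808070619300925
-0.04 [0.5062 0.0685 0.0396] [ 3.9467 -0.1863 -1.9134] 0.01786722343238724
-0.044 [0.5024 0.0688 0.0397] [ 5.5925  0.1567 -1.0453] 0.018001453024239514
-0.048 [0.4967 0.0692 0.0392] [ 1.6371  0.0323 -0.4501] 0.017975477450422387
-0.052 [0.4919 0.0696 0.0389] [ 0.3877 -0.6947 -0.4123] 0.01747989137471494
-0.056 [0.4888 0.0699 0.0392] [ 0.785   0.8148 -0.137 ] 0.01753645128294344
-0.06 [0.4851 0.0702 0.0393] [-0.0519  0.6223 -1.4695] 0.01783915131874218
-0.064 [0.4811 0.0705 0.0393] [-0.1783 -0.5808 -0.5954] 0.01736333888549357
-0.068 [0.4771 0.0709 0.0393] [ 1.1231  0.9846 -0.554 ] 0.018007630140405906
15.3167
```

View pics/w6.png

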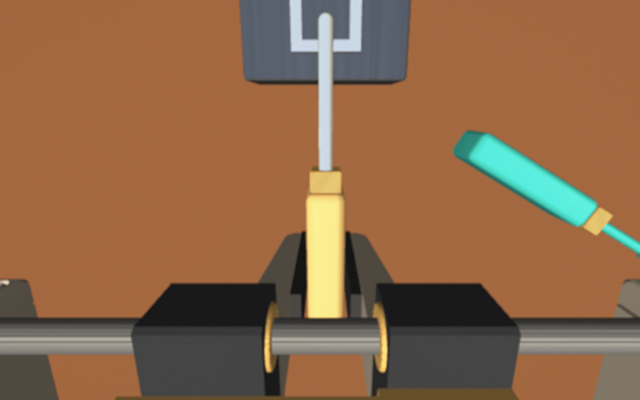

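The clip has come along: its eye is round the hook, the rear edge is at (325,47), and the block's edge is at (325,78). I'll measure how far it has come.

```bash
python3 - <<'E'
from h import *
c,s=np.cos(HC),np.sin(HC)
def loc(P): q=P[...,:2]-O; return np.stack([q[...,0]*c+q[...,1]*s,-q[...,0]*s+q[...,1]*c],-1)
z=np.load('w6.npz'); P=cloud(z['d'],{'intrinsics':z['K']},z['R'],z['e']); l=loc(P); Z=P[...,2]
m=(z['d']>0)&(Z>.0373)&(Z<.043)&(l[...,0]<-.03)&(np.abs(l[...,1])<.025); print('wrist',l[m].min(0),l[m].max(0), np.sum(m))
img,d,ci,R,e=cam('top'); P=cloud(d,ci,R,e); l=loc(P); Z=P[...,2]
gray=(img.min(-1)>140)&(Z>.025)&(Z<.045)&(d>0)&(np.abs(l[...,1])<.03)&(l[...,0]>-.1)&(l[...,0]<.03)
print('top',np.percentile(l[gray],[1,99],axis=0)); save('t2.png',cv2.resize(img[120:230,270:390],None,fx=5,fy=5,interpolation=cv2.INTER_CUBIC))
E
```

```text
wrist [-0.1674 -0.0208] [-0.0564  0.0204] 1705
top [[-0.0772 -0.0191]
 [ 0.0171  0.0203]]
```

View pics/t2.png

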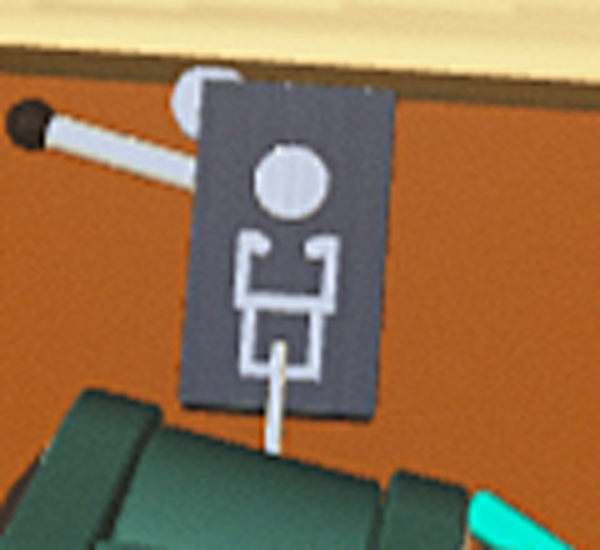

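The clip is off: it lies flat on the block, its front about 4 mm clear of the cap and its rear edge 13 mm inside the block's edge. Next I unload the hook, lift it out and lay the pick back in its old place.

```bash
python3 - <<'E'
from h import *
env.movel(tcp(-.0605,.0393),rate=.03); print(env.sense()['wrist_force'])
env.movel(tcp(-.0605,.06),rate=.04); env.movel(tcp(-.0605,.12),rate=.12)
env.reach([.457,.2375,.10],down(-.146)); env.movel([.457,.2375,.02],rate=.12); f0=np.array(env.sense()['wrist_force'])
for z in (.012,.008,.0065,.0055,.0047,.004):
    env.movel([.457,.2375,z],rate=.03); s=env.sense(); df=s['wrist_force']-f0; print(z,df)
    if df[2]>2: break
effector.release(); env.pause(.2); env.movel([.457,.2375,.12],rate=.12)
env.pause(.3)
img,d,ci,R,e=cam('wrist'); img2,d2,ci2,R2,e2=cam('top')
for r in tip_of('wrist','pick')[:2]: print(r['score'],np.array(r['at']))
P=cloud(d,ci,R,e); Z=P[...,2]
for v in (70,100,130,180,220): k=[i for i in range(300,350) if Z[v,i]>.012 and d[v,i]>0]; print(v,k[:1],k[-1:],P[v,k].mean(0) if k else '')
s=env.sense(); print(s['t'],s['gripper_width'],s['wrist_force'])
save('end.png',np.hstack([img[0:280,150:500],cv2.resize(img2[120:290,200:350],(247,280),interpolation=cv2.INTER_CUBIC)]))
E
```

```text
[-0.3697  0.7419 -1.7434]
0.012 [-0.457   0.832   1.0304]
0.008 [-0.1365  0.4679  0.3131]
0.0065 [0.2527 0.4536 0.1142]
0.0055 [-0.4491  1.0165  1.3972]
0.0047 [ 0.4571 -0.1478  0.1281]
0.004 [-0.1619 -0.1859  0.5446]
0.84 [0.618  0.3695 0.0008]
0.82 [0.5651 0.221  0.0007]
70 [322] [329] [0.5553 0.2216 0.0257]
100 [322] [329] [0.5346 0.2247 0.0256]
130 [322] [329] [0.5129 0.2279 0.0248]
180 [314] [336] [0.4753 0.2338 0.0284]
220 [315] [336] [0.4427 0.2382 0.0286]
23.2917 0.09165010583084954 [-0.2073  0.2741 -0.3538]
```

View pics/end.png

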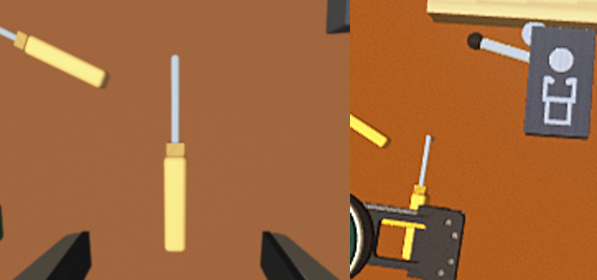

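The pick lies flat in its old place (handle at (175,205) in the left half) with the fingers open and clear. The clip lies on the lock's top, off the pivot, at (559,102) in the right half.

```bash
python3 -c "
from h import *
print(workorder.finish_job())"
```

```text
the job is handed in; nothing more can be done
None
```

The job is handed in: the clip is off the pivot and lying on the lock's top, the pick is back on the table, and neither the scriber nor the look-alikes were touched.

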